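# Reload a clamping fixture with raw tee bars

### The arm

A 6-joint arm with a two-finger parallel gripper is mounted at the origin on the work surface. World frame = base frame: x ahead of the robot, y to its left, z up, the work surface at z = 0. Lengths are in m, angles in rad, forces in N, time in s.
With the tool pointing down it reaches from about 0.3 to 0.825 m from the base axis. Payload 5.4 kg.
Tool frame: the origin (TCP) lies at the very end of the fingers, on their centre line; the grasp point (between the pads) lies 19 mm behind it; z points along the fingers, x is the direction in which the jaws open and shut, and the axes are right-handed (so a half turn about z gives the same grasp; the last joint's range is limited). The gripper opens to 92 mm and grips with 3 to 60 N. Pads are 20 mm wide; open, the fingers measure 128 mm over their backs; the gripper's body (75 mm by 189 mm) begins 69 mm behind the grasp point.
Start: joints at [1.054, 0.158, 1.597, -0, 1.386, -0.21], TCP at [0.174, 0.548, 0.215] pointing down, gripper open.
Joint ranges: [-2.91, 2.91], [-0.94, 2.29], [0.18, 2.7], [-1.29, 4.43], [0.17, 2.64], [-3, 3]. Speed limits (rad/s): [2.57, 2.57, 3.14, 3.14, 3.14, 3.14].

### API

Orientations are given as a rotation vector (axis times angle).
In Python, from workcell import bot gives the robot as it stands. Calls block until the motion is done:
- bot.goto(position, orientation): joint-space move of the TCP to a pose.
- bot.line_to(position, rot=None, max_speed=0.15): straight line of the TCP; rot=None keeps the orientation; max_speed is the mean speed in m/s.
- bot.set_joints(angles): joint-space move.
- bot.set_gripper(opening, newtons=None): opening from 0.0 (shut) to 1.0 (fully open); newtons is the grip in N (None keeps the last); returns when the fingers have stopped.
- bot.hold(seconds).
- bot.inverse_kinematics(position, orientation): joint angles nearest the present ones, or None.
- bot.read_camera(name): name is "scene" or "top" or "wrist"; returns a dict with "pixels" (400x640x3 uint8, blue, green, red), "fx", "fy", "cx", "cy" (pixels), "R" (3x3) and "t" (3): a world point X has camera coordinates R X + t. Camera axes: x right, y down, z forward; pixel columns grow to the right and rows downward; lengths in m; the calibration is good to about 2 mm. A picture is of the moment at which its call begins. There is no depth.
A pose or a line that the arm cannot do raises bot.MotionError and nothing moves.
- bot.job_done(): hands the job in, once; it reports no verdict.
Readings, each from a call of its own:
- bot.current_clock(): time.
- bot.current_joints(): joint angles.
- bot.current_joint_vel(): joint speeds.
- bot.current_effort(): joint torques, N m.
- bot.current_ee_pos(): TCP position.
- bot.current_tool_rot(): TCP orientation.
- bot.current_contact_force(): force on the tool from outside, world axes, zero at the start.
- bot.current_ft_torque(): the same for the moment, N m.
- bot.current_opening(): opening from 0.0 (shut) to 1.0 (fully open).
Only numpy, scipy, OpenCV 4.12 (cv2) and the standard library are available. Lean on these libraries where they do the work, as an engineer would, in place of code of your own. Each camera call takes 0.05 s, during which the arm holds its last target.

### The job

Change over the clamping fixture: turn its knob until it clicks open before taking anything out, stand all the finished tee bars (web corners cut away) upright on their feet in the green tray, and stand every raw tee bar from the mat upright on the floor of a slot of its own. With everything changed over, turn the knob back until it clicks locked, and leave the tape, hammer and can undisturbed.

Things in the scene. Friction and masses are not known exactly. Their poses are not given: they have to be found in the camera images.
- fixture: Low grey clamping fixture fixed to the bench: plate 250 x 250 x 12 mm with three parallel slots 70 mm apart and a knob on the far side. Origin on the bench under the middle of the middle slot, x along the slots towards the knob, z up; the plate reaches 95 mm to -x, 155 mm to +x, 125 mm to either side.
- knob (a joint): Angle of the fixture's clamp knob, rad: 0 locked, 1.4 open, growing counter-clockwise seen from above; opening draws the clamp bar 6 mm back. A spring detent peaking at mid travel (0.7) pushes the knob to the nearer end: about 0.15 Nm to start it; once past the middle and let go it clicks to within about 0.05 of the end.
- knob_grip (a point): On the knob's axis at grip height, 66 mm over the bench, 115 mm along the fixture's x. The knob is a black bar handle 84 mm long (this frame's x), 14 mm thick (y); its top is 14 mm over this point, its lower edge 20 mm under. Below: a round base of 32 mm radius. The frame turns with it. Locked, the handle lies across the slots; open, nearly along them.
- tray: Shallow green sheet-metal tray, fixed, 160 mm (its x) by 250 mm (its y), walls 4 mm thick and 16 mm high, floor 4 mm thick. Origin at the centre of its underside, z up. It may be on either side of the fixture.
- mat: Black rubber mat lying flat on the bench, 240 x 290 x 1 mm, origin at its centre on the bench; on the other side of the fixture from the tray. The raw bars stand on it with their feet at bench height.
- slot0 (a point): Middle of the floor of the right slot seen from the robot (fixture y = -70 mm), axes as the fixture's. Slot 40 mm wide, floor 12 mm over the bench, between steel rails 14 mm high; a fixed stop 14 mm high closes it 54 mm to -x, the aluminium clamp bar, 22 mm high, 51.5 mm (locked) or 57.5 mm (open) to +x. It only traps a bar, with a few mm of play.
- done0: Finished aluminium tee bar 100 mm long (its x), foot 36 mm wide (y) and 8 mm thick, upright web 10 mm thick along its middle, 52 mm high in all, about 0.2 kg. Origin: centre of the foot's underside, z up through the web. Both upper corners of the web are cut away: its top 26 mm is only 56 mm long. Starts standing in a slot. Two or three are present.
- blank0: Raw aluminium tee bar 100 mm long (its x), foot 36 mm wide (y) and 8 mm thick, upright web 10 mm thick along its middle, 52 mm high in all, about 0.2 kg. Origin: centre of the foot's underside, z up through the web. The web is a plain rectangle over the full length. Starts standing on the mat. Two or three are present.
- slot1 (a point): Middle of the floor of the middle slot seen from the robot (fixture y = 0 mm), axes as the fixture's. Slot 40 mm wide, floor 12 mm over the bench, between steel rails 14 mm high; a fixed stop 14 mm high closes it 54 mm to -x, the aluminium clamp bar, 22 mm high, 51.5 mm (locked) or 57.5 mm (open) to +x. It only traps a bar, with a few mm of play.
- done1: Finished aluminium tee bar 100 mm long (its x), foot 36 mm wide (y) and 8 mm thick, upright web 10 mm thick along its middle, 52 mm high in all, about 0.2 kg. Origin: centre of the foot's underside, z up through the web. Both upper corners of the web are cut away: its top 26 mm is only 56 mm long. Starts standing in a slot. Two or three are present.
- blank1: Raw aluminium tee bar 100 mm long (its x), foot 36 mm wide (y) and 8 mm thick, upright web 10 mm thick along its middle, 52 mm high in all, about 0.2 kg. Origin: centre of the foot's underside, z up through the web. The web is a plain rectangle over the full length. Starts standing on the mat. Two or three are present.
- slot2 (a point): Middle of the floor of the left slot seen from the robot (fixture y = 70 mm), axes as the fixture's. Slot 40 mm wide, floor 12 mm over the bench, between steel rails 14 mm high; a fixed stop 14 mm high closes it 54 mm to -x, the aluminium clamp bar, 22 mm high, 51.5 mm (locked) or 57.5 mm (open) to +x. It only traps a bar, with a few mm of play.
- done2: Finished aluminium tee bar 100 mm long (its x), foot 36 mm wide (y) and 8 mm thick, upright web 10 mm thick along its middle, 52 mm high in all, about 0.2 kg. Origin: centre of the foot's underside, z up through the web. Both upper corners of the web are cut away: its top 26 mm is only 56 mm long. Starts standing in a slot. Two or three are present.
- blank2: Raw aluminium tee bar 100 mm long (its x), foot 36 mm wide (y) and 8 mm thick, upright web 10 mm thick along its middle, 52 mm high in all, about 0.2 kg. Origin: centre of the foot's underside, z up through the web. The web is a plain rectangle over the full length. Starts standing on the mat. Two or three are present.
- tape_roll: Bystander: roll of masking tape lying flat, 100 mm across, 25 mm high, origin at the centre of its underside.
- hammer: Bystander: hammer lying on the bench beyond the fixture.
- spray_can: Bystander: metal can, 60 mm across, 110 mm high, origin at the centre of its underside.
There are look-alikes about, which are no part of the job. What is shaped like the blank2 but black is not meant.

How it is judged:
On the way, in this order (a step that is already met when the one before it is completed fails the run):
1. the knob has clicked open while all finished bars still stand in the fixture (value of joint knob above 1.25 rad and x of done0 in the frame of fixture between -0.012 and 0.012 m and y of done0 in the frame of fixture between -0.08 and 0.08 m and z of done0 in the frame of fixture between 0.006 and 0.0165 m and angle between each of done0, done1, done2's own z axis and vertical below 0.08 rad and angle between the x axis of each of done0, done1, done2 and the x axis of fixture, either way round below 0.12 rad and linear speed of each of done0, done1, done2 below 0.03 m/s and x of done1 in the frame of fixture between -0.012 and 0.012 m and y of done1 in the frame of fixture between -0.08 and 0.08 m and z of done1 in the frame of fixture between 0.006 and 0.0165 m and x of done2 in the frame of fixture between -0.012 and 0.012 m and y of done2 in the frame of fixture between -0.08 and 0.08 m and z of done2 in the frame of fixture between 0.006 and 0.0165 m), for 0.2 s.
2. with the knob open, all finished bars stand in the tray and every raw bar stands in a slot (value of joint knob above 1.2 rad and x of done0 in the frame of tray between -0.065 and 0.065 m and y of done0 in the frame of tray between -0.11 and 0.11 m and z of done0 in the frame of tray between -0.002 and 0.01 m and angle between each of done0, done1, done2, blank0, blank1, blank2's own z axis and vertical below 0.08 rad and linear speed of each of done0, done1, done2, blank0, blank1, blank2 below 0.03 m/s and x of done1 in the frame of tray between -0.065 and 0.065 m and y of done1 in the frame of tray between -0.11 and 0.11 m and z of done1 in the frame of tray between -0.002 and 0.01 m and x of done2 in the frame of tray between -0.065 and 0.065 m and y of done2 in the frame of tray between -0.11 and 0.11 m and z of done2 in the frame of tray between -0.002 and 0.01 m and x of blank0 in the frame of fixture between -0.012 and 0.012 m and y of blank0 in the frame of fixture between -0.08 and 0.08 m and z of blank0 in the frame of fixture between 0.006 and 0.0165 m and angle between the x axis of each of blank0, blank1, blank2 and the x axis of fixture, either way round below 0.12 rad and x of blank1 in the frame of fixture between -0.012 and 0.012 m and y of blank1 in the frame of fixture between -0.08 and 0.08 m and z of blank1 in the frame of fixture between 0.006 and 0.0165 m and x of blank2 in the frame of fixture between -0.012 and 0.012 m and y of blank2 in the frame of fixture between -0.08 and 0.08 m and z of blank2 in the frame of fixture between 0.006 and 0.0165 m), for 0.3 s.
At the end, for the whole second after the job is handed in: Knob locked (under 0.15 rad); every finished bar on its foot on the tray floor; every raw bar on its foot on a slot floor (within 4.5 mm in height, 12 mm of the slot middle lengthwise, 0.12 rad of its direction); all upright within 0.08 rad and at rest (value of joint knob below 0.15 rad and x of done0 in the frame of tray between -0.065 and 0.065 m and y of done0 in the frame of tray between -0.11 and 0.11 m and z of done0 in the frame of tray between -0.002 and 0.01 m and angle between each of done0, done1, done2, blank0, blank1, blank2's own z axis and vertical below 0.08 rad and linear speed of each of done0, done1, done2, blank0, blank1, blank2 below 0.03 m/s and x of done1 in the frame of tray between -0.065 and 0.065 m and y of done1 in the frame of tray between -0.11 and 0.11 m and z of done1 in the frame of tray between -0.002 and 0.01 m and x of done2 in the frame of tray between -0.065 and 0.065 m and y of done2 in the frame of tray between -0.11 and 0.11 m and z of done2 in the frame of tray between -0.002 and 0.01 m and x of blank0 in the frame of fixture between -0.012 and 0.012 m and y of blank0 in the frame of fixture between -0.08 and 0.08 m and z of blank0 in the frame of fixture between 0.006 and 0.0165 m and angle between the x axis of each of blank0, blank1, blank2 and the x axis of fixture, either way round below 0.12 rad and x of blank1 in the frame of fixture between -0.012 and 0.012 m and y of blank1 in the frame of fixture between -0.08 and 0.08 m and z of blank1 in the frame of fixture between 0.006 and 0.0165 m and x of blank2 in the frame of fixture between -0.012 and 0.012 m and y of blank2 in the frame of fixture between -0.08 and 0.08 m and z of blank2 in the frame of fixture between 0.006 and 0.0165 m); the robot touches nothing.
It fails at once if the tape roll is disturbed (moved more than 30 mm) (distance of tape_roll from where it was at the start of the episode above 0.03 m).
It fails at once if the hammer is disturbed (moved more than 30 mm) (distance of hammer from where it was at the start of the episode above 0.03 m).
It fails at once if the spray can is disturbed (moved more than 30 mm) (distance of spray_can from where it was at the start of the episode above 0.03 m).
Of done0, done1, done2 only 2 to 3 are there at a start; the rules pass over those that are not, and their reading is None.
Of blank0, blank1, blank2 only 2 to 3 are there at a start; the rules pass over those that are not, and their reading is None.
At some moment in a run one of blank0, blank1, blank2 may be knocked a few centimetres aside while the robot is not near it.
It also fails if it takes over 210 s, if anything falls off the work surface, if the arm or the gripper's body presses on something with over 40 N, if the wrist force passes 120 N, or if a joint passes its speed limit or range.

## Working session

There is one attempt and no reset: what is moved stays moved. The work goes in short steps, each a Python script; the robot and the scene stay as the last script left them, time stands still between calls to the robot, and variables do not carry over. Pictures are saved under pics/ and viewed, and the job is handed in when it is done.

```bash
ls; mkdir -p pics
python3 - <<'E'
from workcell import bot
import cv2
for n in ["scene","top","wrist"]:
    c=bot.read_camera(n); cv2.imwrite(f"pics/{n}0.png",c["pixels"]); print(n,c["fx"],c["fy"],c["cx"],c["cy"],c["R"],c["t"])
print(bot.current_clock(),bot.current_ee_pos(),bot.current_tool_rot(),bot.current_opening())
E
```

```text
pics
scene 412.26408431901586 412.26408431901586 321.2695534387529 199.34369715387064 [[ 0.80138403  0.59813018  0.00489119]
 [ 0.47225854 -0.62767853 -0.6188631 ]
 [-0.3670906   0.49825691 -0.78548364]] [-0.38213678 -0.29158595  1.41111109]
top 440.10894524120346 440.10894524120346 320.0388970401649 197.80682997661737 [[ 4.73631469e-03 -9.99988610e-01  5.89960493e-04]
 [-9.85232600e-01 -4.76740056e-03 -1.71154885e-01]
 [ 1.71155748e-01  2.29395087e-04 -9.85243958e-01]] [-0.11877114  0.55538018  1.21387848]
wrist 342.05844994566957 342.05844994566957 321.01931380188387 196.5822494600019 [[ 0.30202428  0.95329818 -0.00197893]
 [ 0.92468224 -0.29245208  0.24379197]
 [ 0.2318277  -0.07546098 -0.96982553]] [-0.57496704 -0.02645109  0.39009998]
0.15 [0.17341742 0.54769982 0.21382229] [ 2.53433126e+00  1.85553854e+00 -2.16734068e-03] 0.9986073830420806
```

View pics/scene0.png

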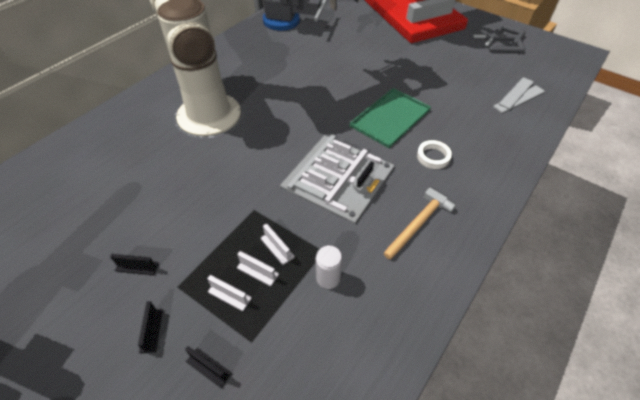

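View pics/top0.png

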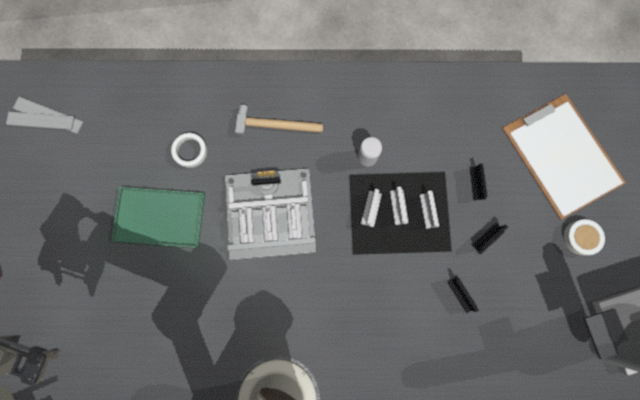

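View pics/wrist0.png

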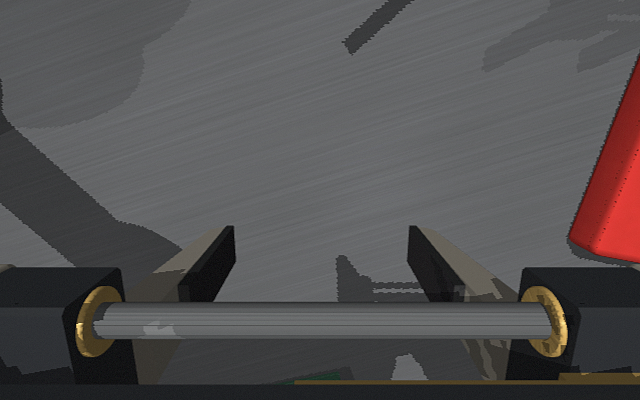

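The scene camera shows the tray, fixture and mat with three raw bars. The top camera shows the tray at about (158,217), the fixture at (270,213) with three bars in it, the mat at (400,212), the can at (370,150) and the tape at (188,150). I'll enlarge the fixture and mat areas.

```bash
cat > h.py <<'E'
import numpy as np, cv2
from workcell import bot
from scipy.spatial.transform import Rotation as Ro
def ray(c,uv,z):
    uv=np.atleast_2d(np.asarray(uv,float)); R=np.array(c["R"]);t=np.array(c["t"])
    d=np.c_[(uv[:,0]-c["cx"])/c["fx"],(uv[:,1]-c["cy"])/c["fy"],np.ones(len(uv))]@R
    o=-R.T@t; s=(z-o[2])/d[:,2]
    return o+d*s[:,None]
def proj(c,X):
    X=np.atleast_2d(X); p=X@np.array(c["R"]).T+np.array(c["t"])
    return np.c_[p[:,0]/p[:,2]*c["fx"]+c["cx"],p[:,1]/p[:,2]*c["fy"]+c["cy"]]
def crop(im,x0,y0,x1,y1,k,name):
    cv2.imwrite("pics/"+name,cv2.resize(im[y0:y1,x0:x1],None,fx=k,fy=k,interpolation=cv2.INTER_CUBIC))
def down(a): # jaw (tool x) direction at angle a in world xy, pointing down
    return (Ro.from_euler('z',a)*Ro.from_euler('x',np.pi)).as_rotvec()
E
python3 - <<'E'
from h import *
c=bot.read_camera("top"); im=c["pixels"]
crop(im,210,155,330,265,6,"fx1.png"); crop(im,340,160,460,260,6,"mat1.png")
hsv=cv2.cvtColor(im,cv2.COLOR_BGR2HSV)
g=cv2.inRange(hsv,(60,80,30),(95,255,255)); cs,_=cv2.findContours(g,0,2); k=max(cs,key=cv2.contourArea)
r=cv2.minAreaRect(k); print(r); print(ray(c,cv2.boxPoints(r),0.016))
print("mat",ray(c,[[349,172],[447,171],[451,253],[352,254]],0.001))
print("fixture corners guess",ray(c,[[225,175],[311,168],[316,253],[228,259]],0.012))
E
```

```text
((155.60690307617188, 217.21725463867188), (82.6302490234375, 53.48129653930664), 4.763641834259033)
[[0.43349216 0.48415017 0.016     ]
 [0.59054989 0.48447584 0.016     ]
 [0.5711395  0.24035142 0.016     ]
 [0.41488226 0.24506443 0.016     ]]
mat [[ 0.64324874 -0.20278166  0.001     ]
 [ 0.64776974 -0.49754974  0.001     ]
 [ 0.40279483 -0.4982636   0.001     ]
 [ 0.39852966 -0.20991678  0.001     ]]
fixture corners guess [[ 0.62970764  0.16707936  0.012     ]
 [ 0.65235369 -0.08869495  0.012     ]
 [ 0.40040212 -0.10520883  0.012     ]
 [ 0.3820307   0.14811123  0.012     ]]
```

```bash
ls pics
```

```text
fx1.png
mat1.png
scene0.png
top0.png
wrist0.png
```

View pics/fx1.png

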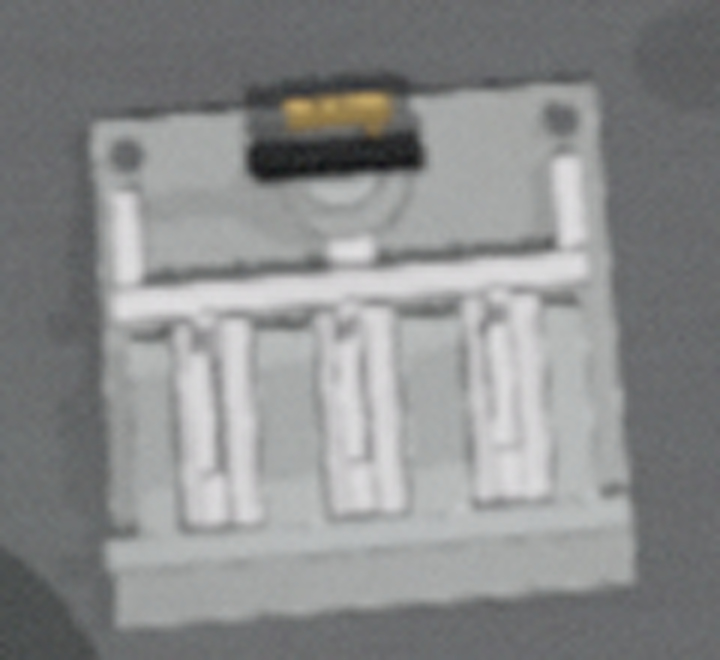

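View pics/mat1.png

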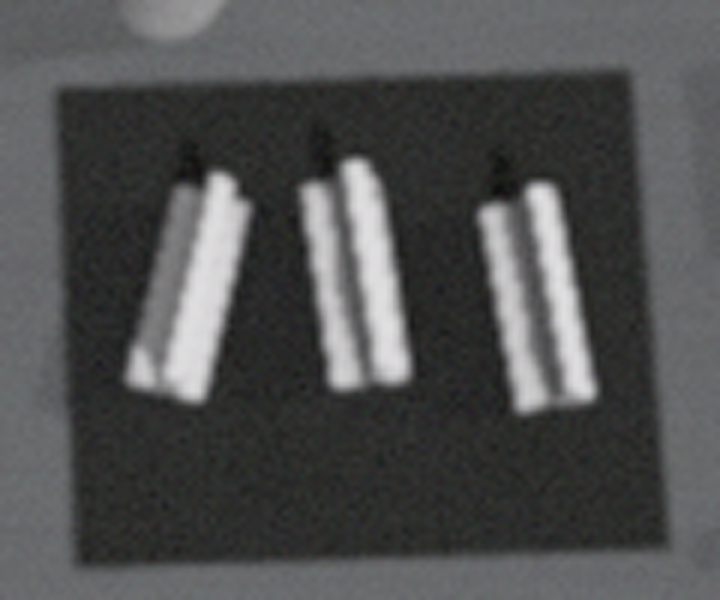

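Run:
```python
from h import *
c=bot.read_camera("wrist"); R=np.array(c["R"]);t=np.array(c["t"])
T=Ro.from_rotvec(bot.current_tool_rot()).as_matrix(); p=bot.current_ee_pos()
o=-R.T@t; print("cam in tool",T.T@(o-p)); print("cam axes in tool (rows x,y,z)",R@T)
c=bot.read_camera("top")
f=lambda l:np.array([[a/6+210,b/6+155] for a,b in l])
P=ray(c,f([(92,122),(595,85),(634,580),(117,628)]),0.012)[:,:2]
print(P)
ux=((P[0]+P[1])/2-(P[2]+P[3])/2); L=np.linalg.norm(ux); uy=(P[0]+P[3])/2-(P[1]+P[2])/2
print("len",L,np.linalg.norm(uy),"yaw",np.arctan2(ux[1],ux[0]),np.arctan2(-uy[0],uy[1]))
ctr=P.mean(0); yaw=np.arctan2(ux[1],ux[0]); print("origin",ctr-0.03*ux/L)
m=lambda l:np.array([[a/6+340,b/6+160] for a,b in l])
# blank web tops (z=.052): line midpoints of top far/near ends
for a in ([(222,176),(188,398)],[(355,162),(393,383)],[(540,186),(580,400)]):
    Q=ray(c,m(a),0.052)[:,:2]; d=Q[0]-Q[1]; print("blank",Q.mean(0),np.linalg.norm(d),np.arctan2(d[1],d[0]))
# can top, 
print("can",ray(c,[[371,145]],0.11))
```

```text
cam in tool [ 0.00095838 -0.06941004 -0.16974468]
cam axes in tool (rows x,y,z) [[ 9.99999801e-01  5.75801232e-06  6.31543562e-04]
 [ 1.48567177e-04  9.69753555e-01 -2.44086093e-01]
 [-6.13847065e-04  2.44086138e-01  9.69753361e-01]]
[[ 0.62869671  0.16604519]
 [ 0.64875213 -0.08325479]
 [ 0.40422302 -0.10422191]
 [ 0.38014933  0.14371595]]
len 0.2474868722705242 0.2495960976261386 yaw 0.0875839821220368 0.08851658083770984
origin [0.48557029 0.02794695]
blank [ 0.52739847 -0.27038897] 0.10805858028476711 -0.16613147608215456
blank [ 0.53474451 -0.35064428] 0.10721363102226836 0.14180233745916798
blank [ 0.52530499 -0.43860227] 0.10358551182583893 0.14473777827999185
can [[ 0.69495103 -0.25719197  0.11      ]]
```

Run:
```python
from h import *
print(bot.inverse_kinematics([0.42,0.022,0.25],down(-np.pi/2+0.088)))
bot.goto([0.42,0.022,0.25],down(-np.pi/2+0.088))
c=bot.read_camera("wrist"); cv2.imwrite("pics/w1.png",c["pixels"]); np.save("w1.npy",c,allow_pickle=True)
print(bot.current_clock(),bot.current_ee_pos(),bot.current_joints())
```

```text
[-0.23676235 -0.28725458  1.95124194  0.          1.47760529  1.24603397]
2.4417 [0.42004047 0.02258576 0.24997648] [-2.35485406e-01 -2.87011751e-01  1.95109680e+00  2.00113599e-04
  1.47758520e+00  1.24580151e+00]
```

View pics/w1.png

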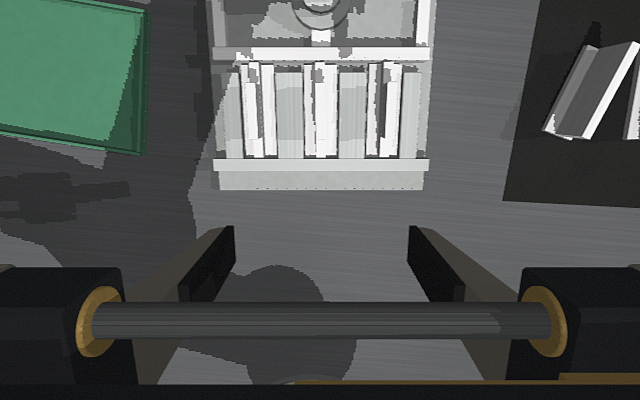

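The wrist view shows the fixture with three finished bars at (258,110), (320,110) and (380,110). The plate's near edge is at v≈189 and the tray is at left. I'll enlarge it.

Run:
```python
from h import *
c=np.load("w1.npy",allow_pickle=True).item()
crop(c["pixels"],200,0,440,200,3.3,"w1z.png")
```

```text
(no output)
```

View pics/w1z.png

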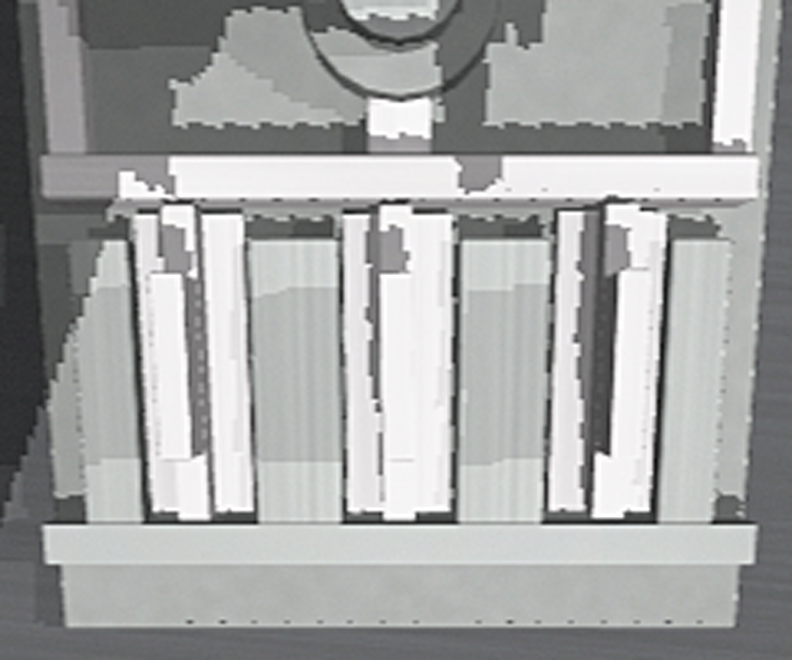

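Run:
```python
from h import *
c=np.load("w1.npy",allow_pickle=True).item()
g=lambda l:np.array([[(a+.5)/3.3+200-.5,(b+.5)/3.3-.5] for a,b in l])
near=ray(c,g([(201,520),(400.5,520),(600.5,520)]),.026)[:,:2]
far=ray(c,g([(188.5,240),(399,240),(610.5,240)]),.026)[:,:2]
print(near,far); print(np.linalg.norm(near[0]-near[2]),np.linalg.norm(far[0]-far[2]))
d=far-near; print("slot yaws",np.arctan2(d[:,1],d[:,0]))
e=near[0]-near[2]; e2=far[0]-far[2]; print("yaw from y",np.arctan2(-e[0],e[1]),np.arctan2(-e2[0],e2[1]))
pe=ray(c,g([(64,627),(737,627)]),.012)[:,:2]; print("plate near",pe, np.linalg.norm(pe[0]-pe[1]), pe.mean(0))
st=ray(c,g([(400,523)]),.026)[0,:2]; cb=ray(c,g([(400,197)]),.034)[0,:2]; print("stop",st,"clamp",cb,np.linalg.norm(st-cb))
y=.088; u=np.array([np.cos(y),np.sin(y)]); v=np.array([-u[1],u[0]])
for n,p,x in(("plate",pe.mean(0),-.095),("stop",st,-.054),("clamp",cb,.0515)): print(n,"origin",p-x*u)
O=np.array([.4856,.0279]);print("lat", (near-O)@v,(far-O)@v)
# far/clamp tray box too
c2=c["pixels"]; hsv=cv2.cvtColor(c2,cv2.COLOR_BGR2HSV)
```

```text
[[ 0.42876634  0.09469274]
 [ 0.43499505  0.0251807 ]
 [ 0.44123872 -0.0444983 ]] [[ 0.52091743  0.10304168]
 [ 0.52710574  0.03392686]
 [ 0.53332281 -0.0355091 ]]
0.13974871764253857 0.1391050342812773
slot yaws [0.09035389 0.09466889 0.09731115]
yaw from y 0.08936749931292032 0.08929859770670057
plate near [[ 0.38234154  0.14579398]
 [ 0.4046276  -0.10283713]] 0.2496279257827775 [0.39348457 0.02147843]
stop [0.43393093 0.02526112] clamp [0.53929008 0.03467994] 0.105779317006906
plate origin [0.48811697 0.02982764]
stop origin [0.48772198 0.03000698]
clamp origin [0.48798936 0.03015379]
lat [ 0.07152919  0.00173871 -0.0682194 ] [ 0.07174699  0.00235575 -0.06735792]
```

The plate edge, stop and clamp bar all give a fixture origin near (0.4879, 0.0300) and a yaw of 0.0895. Next I'll open the knob.

```bash
cat >> h.py <<'E'
O=np.array([.4879,.0300]); YAW=.0895
def F(x,y,z): 
    u=np.array([np.cos(YAW),np.sin(YAW)]); v=np.array([-u[1],u[0]])
    return [*(O+x*u+y*v),z]
def st(tag=""):
    print(tag,"t%.1f"%bot.current_clock(),"p",np.round(bot.current_ee_pos(),4),"F",np.round(bot.current_contact_force(),1),"M",np.round(bot.current_ft_torque(),2),"op %.3f"%bot.current_opening())
E
python3 - <<'E'
from h import *
a=YAW
bot.goto(F(.115,0,.17),down(a)); bot.set_gripper(0.5,40)
bot.line_to(F(.115,0,.054),max_speed=.2); st("down")
bot.set_gripper(0,45); st("grip")
for k in (.35,.7,1.05,1.4):
    bot.line_to(F(.115,0,.054),down(a+k),max_speed=.15); st(k)
c=bot.read_camera("top"); crop(c["pixels"],210,155,330,265,5,"k1.png")
E
```

```text
down t5.3 p [0.6034 0.0402 0.0552] F [0.3 0.2 0.6] M [-0.03  0.09 -0.04] op 0.501
grip t5.9 p [0.6025 0.0402 0.0545] F [-1.3  0.1  4.7] M [-0.07  0.4  -0.07] op 0.153
0.35 t6.4 p [0.6022 0.0402 0.0545] F [-4.1 -0.4  4.9] M [-0.08  0.57 -0.14] op 0.150
0.7 t6.9 p [0.602  0.04   0.0545] F [-4.3 -0.8  6.6] M [-0.14  0.71  0.03] op 0.150
1.05 t7.4 p [0.6019 0.0398 0.0545] F [-5.4 -2.   6.3] M [-0.26  0.77  0.13] op 0.148
1.4 t7.9 p [0.6019 0.0396 0.0545] F [-6.  -2.3  7.1] M [-0.38  0.82  0.05] op 0.148
```

View pics/k1.png

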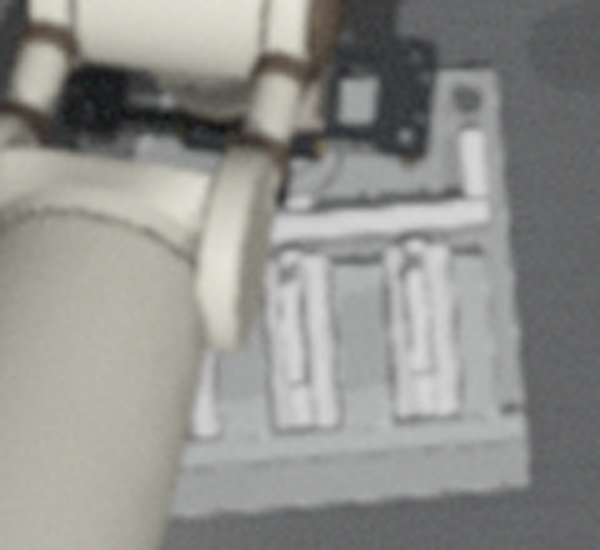

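Run:
```python
from h import *
bot.set_gripper(0.5); bot.hold(.2)
bot.line_to(F(.115,0,.16),max_speed=.25)
bot.goto(F(.10,0,.25),down(np.pi/2+YAW)); st()
c=bot.read_camera("wrist"); cv2.imwrite("pics/w2.png",c["pixels"]); np.save("w2.npy",c,allow_pickle=True)
```

```text
t9.8 p [0.5869 0.039  0.2487] F [ 0.6  0.9 -0.6] M [-0.01  0.05 -0.06] op 0.499
```

View pics/w2.png

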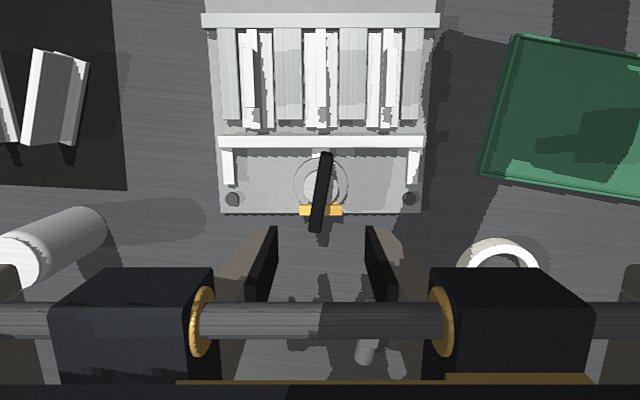

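Run:
```python
from h import *
c=bot.read_camera("top"); im=c["pixels"]
hsv=cv2.cvtColor(im,cv2.COLOR_BGR2HSV)
g=cv2.inRange(hsv,(60,80,30),(95,255,255)); cs,_=cv2.findContours(g,0,2); k=max(cs,key=cv2.contourArea)
h=cv2.convexHull(k); q=cv2.approxPolyDP(h,4,True)[:,0]; print(q.tolist())
P=ray(c,q,.016)[:,:2]; print(P, P.mean(0))
c=np.load("w2.npy",allow_pickle=True).item(); im=c["pixels"]
hsv=cv2.cvtColor(im,cv2.COLOR_BGR2HSV)
g=cv2.inRange(hsv,(60,80,30),(95,255,255)); cs,_=cv2.findContours(g,0,2); k=max(cs,key=cv2.contourArea)
q=cv2.approxPolyDP(cv2.convexHull(k),4,True)[:,0]; print(q.tolist()); print(ray(c,q,.016)[:,:2])
```

```text
[[122, 190], [133, 202], [148, 242], [113, 240]]
[[0.58202719 0.46799808]
 [0.54633944 0.4327914 ]
 [0.42947288 0.38038853]
 [0.43475669 0.48198471]] [0.49814905 0.44079068]
[[511, 35], [639, 54], [639, 200], [474, 172]]
[[0.42015794 0.23251013]
 [0.42653365 0.37703772]
 [0.58843131 0.42908182]
 [0.57230082 0.22218994]]
```

Run:
```python
from h import *
c0=cv2.imread("pics/top0.png"); c=bot.read_camera("top")
P=ray(c,[[120,186],[204,192.5],[198,246],[113,240]],.016)[:,:2]
print(P,P.mean(0)); crop(c0,100,170,220,260,6,"tr.png")
e=P[0]-P[1]; f=P[3]-P[2]; print(np.linalg.norm(e),np.linalg.norm(f),np.arctan2(-e[0],e[1]),np.arctan2(-f[0],f[1]))
g=P[0]-P[3]; h_=P[1]-P[2];print(np.linalg.norm(g),np.linalg.norm(h_),np.arctan2(g[1],g[0]),np.arctan2(h_[1],h_[0]))
```

```text
[[0.59402222 0.47488664]
 [0.57570219 0.22585513]
 [0.41865293 0.23533633]
 [0.43475669 0.48198471]] [0.50578351 0.3545157 ]
0.24970446010542557 0.24717353601146735 -0.07343281901908327 -0.06519781868022113
0.159423624256411 0.15733519824920622 -0.04453805312520883 -0.060297667677241165
```

View pics/tr.png

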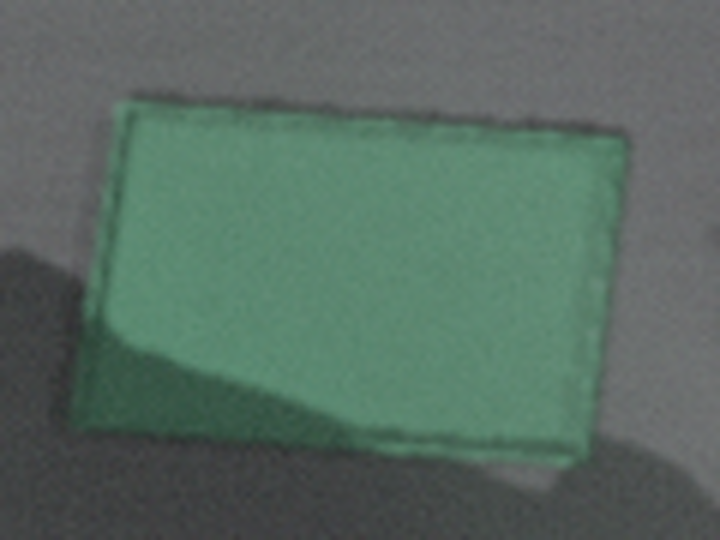

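```bash
cat >> h.py <<'E'
TO=np.array([.505,.355]); TY=-.065
def Tr(x,y,z):
    u=np.array([np.cos(TY),np.sin(TY)]); v=np.array([-u[1],u[0]])
    return [*(TO+x*u+y*v),z]
def done(slot,ty):
    y=(slot-1)*.07; a=np.pi/2+YAW
    bot.set_gripper(.3,35)
    bot.goto(F(0,y,.13),down(a)); bot.line_to(F(0,y,.034),max_speed=.2); st("at slot%d"%slot)
    bot.set_gripper(0,35); st("grip")
    bot.line_to(F(0,y,.14),max_speed=.2); st("up")
    bot.goto(Tr(0,ty,.11),down(np.pi/2+TY)); bot.line_to(Tr(0,ty,.0275),max_speed=.15); st("at tray")
    bot.hold(.15); bot.set_gripper(.3); bot.line_to(Tr(0,ty,.13),max_speed=.25); st("out")
E
python3 - <<'E'
from h import *
done(2,.07)
c=bot.read_camera("scene"); crop(c["pixels"],260,70,460,230,4,"s1.png")
E
```

```text
at slot2 t11.8 p [0.4836 0.0994 0.0355] F [0.4 0.  0.7] M [ 0.01  0.01 -0.06] op 0.299
grip t12.2 p [0.483  0.0996 0.0354] F [-0.4 -1.4  7. ] M [-0.01  0.07 -0.05] op 0.106
up t12.8 p [0.4805 0.0998 0.1385] F [ 0.1 -0.3 -3.5] M [ 0.06 -0.02 -0.02] op 0.106
at tray t14.8 p [0.51   0.4243 0.0275] F [ 0.5  1.  -1.4] M [ 0.02 -0.01 -0.02] op 0.107
out t15.9 p [0.5094 0.4248 0.1297] F [ 0.5 -0.2 -0.9] M [0.01 0.05 0.03] op 0.302
```

View pics/s1.png

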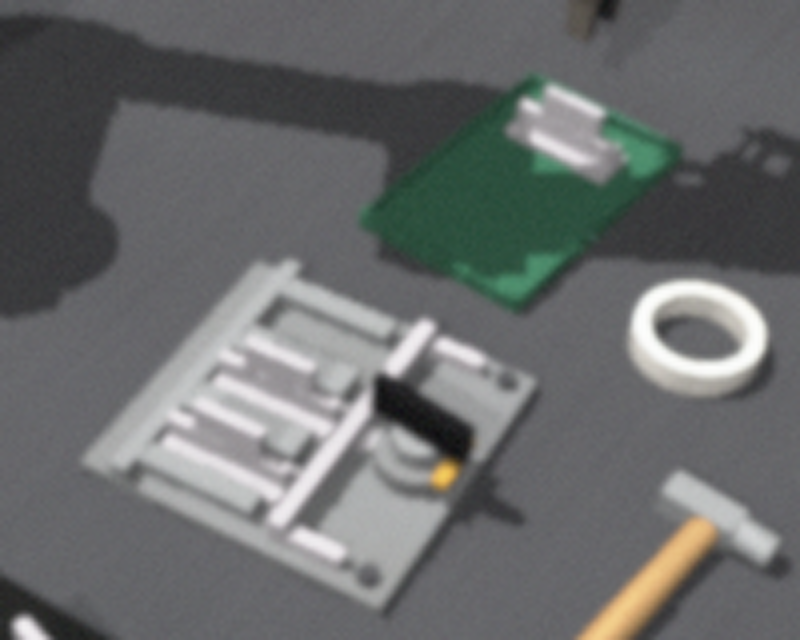

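The scene view shows the first finished bar standing in the tray (crop around (570,130)) with the knob open. I'll move the other two, adding a short settle because the TCP lags by 1–2 mm right after a move.

```bash
sed -i 's/max_speed=.2); st("at slot%d"%slot)/max_speed=.2); bot.hold(.25); st("at slot%d"%slot); print("cmd",np.round(F(0,y,.034),4))/; s/bot.hold(.15); bot.set_gripper(.3)/bot.hold(.25); st("settled"); bot.set_gripper(.3)/' h.py
python3 - <<'E'
from h import *
done(1,0.0)
done(0,-.07)
bot.goto(F(.10,0,.25),down(np.pi/2+YAW))
c=bot.read_camera("wrist"); cv2.imwrite("pics/w3.png",c["pixels"]); np.save("w3.npy",c,allow_pickle=True)
E
```

```text
at slot1 t18.6 p [0.4891 0.0299 0.0353] F [-0.3  0.6 -0.1] M [ 0.02  0.09 -0.02] op 0.303
cmd [0.4879 0.03   0.034 ]
grip t18.9 p [0.4881 0.0299 0.0343] F [-0.9 -0.3  2.3] M [0.03 0.11 0.02] op 0.108
up t19.6 p [0.4869 0.0302 0.1386] F [-0.1 -0.2 -1.9] M [ 0.05  0.01 -0.01] op 0.104
at tray t21.6 p [0.5055 0.3546 0.0277] F [-0.2 -0.3 -1. ] M [-0.01  0.02  0.01] op 0.105
settled t21.8 p [0.5053 0.3551 0.0279] F [ 0.8  0.2 -0.7] M [ 0.03 -0.02 -0.05] op 0.107
out t22.8 p [0.5048 0.3549 0.1296] F [ 0.7 -0.2 -0.3] M [0.03 0.   0.01] op 0.302
at slot0 t25.4 p [ 0.4953 -0.04    0.0353] F [ 0.7 -0.  -0.2] M [ 0.09 -0.04  0.01] op 0.300
cmd [ 0.4942 -0.0397  0.034 ]
grip t25.8 p [ 0.4944 -0.04    0.0343] F [-0.7 -1.3  2.3] M [-0.11  0.07  0.04] op 0.106
up t26.5 p [ 0.493  -0.0393  0.1385] F [ 0.   1.3 -2.6] M [ 0.06  0.02 -0.01] op 0.110
at tray t28.4 p [0.501  0.2847 0.0276] F [ 0.1 -0.1 -2.4] M [ 0.01  0.05 -0.02] op 0.105
settled t28.7 p [0.5008 0.2851 0.0278] F [ 0.1  0.5 -1.9] M [0. 0. 0.] op 0.109
out t29.7 p [0.5002 0.2851 0.1296] F [ 0.6  0.  -0.1] M [ 0.05 -0.03 -0.  ] op 0.298
```

View pics/w3.png

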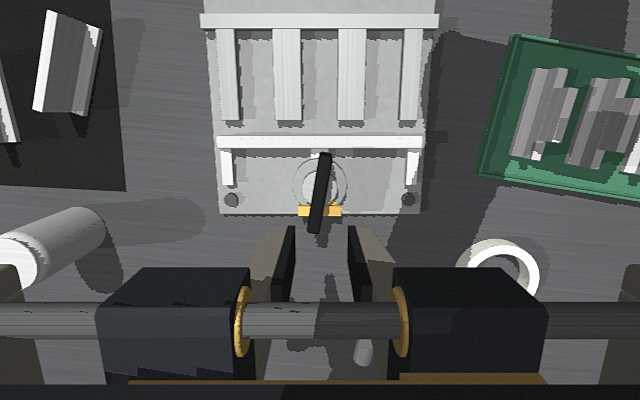

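The three finished bars stand in the tray at right and the slots are empty. The nearest raw bar at top left, (68,62), now sits at a different angle, so it was knocked. I'll re-check the slot centres from this reversed view and then look at the mat.

Run:
```python
from h import *
c=np.load("w3.npy",allow_pickle=True).item()
crop(c["pixels"],195,0,445,150,3.2,"w3z.png")
bot.goto([0.56,-0.35,0.25],down(np.pi/2)); st()
c=bot.read_camera("wrist"); cv2.imwrite("pics/w4.png",c["pixels"]); np.save("w4.npy",c,allow_pickle=True)
```

```text
t32.3 p [ 0.5606 -0.3487  0.2501] F [-0.3 -0.   0.4] M [ 0.04 -0.01 -0.02] op 0.300
```

View pics/w3z.png

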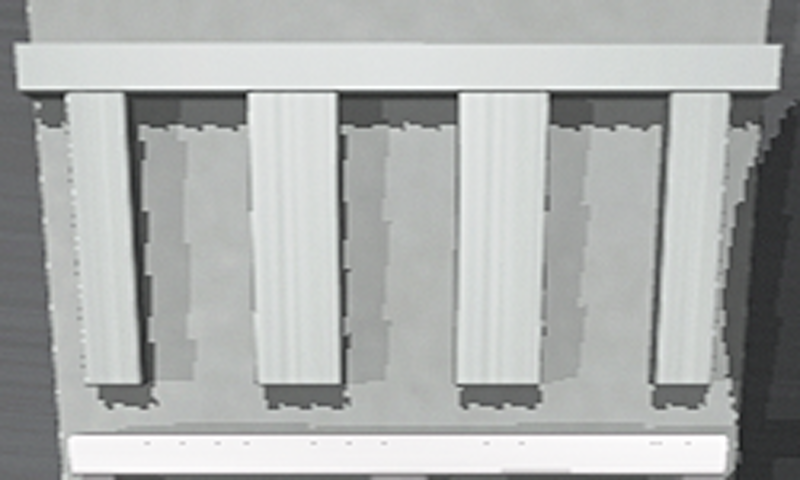

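View pics/w4.png

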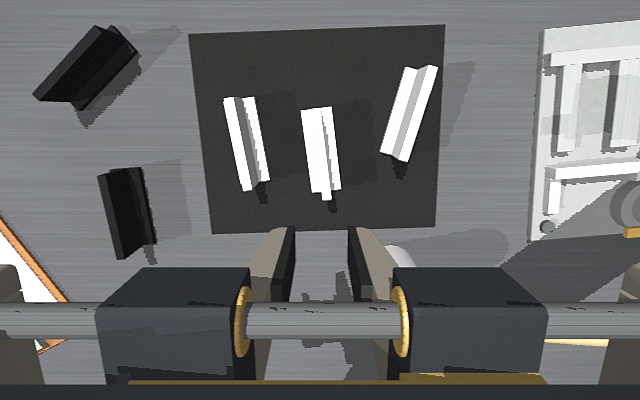

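Run:
```python
from h import *
c=np.load("w3.npy",allow_pickle=True).item()
g=lambda l:np.array([[(a+.5)/3.2+195-.5,(b+.5)/3.2-.5] for a,b in l])
A=ray(c,g([(187,93),(398,93),(609,93)]),.026)[:,:2]; B=ray(c,g([(201.5,383),(399,383),(598,383)]),.026)[:,:2]
u=np.array([np.cos(YAW),np.sin(YAW)]); v=np.array([-u[1],u[0]])
for Q in (A,B): print(np.round((Q-O)@u,4),np.round((Q-O)@v,4))
print("yaw",[np.arctan2(*(a-b)[::-1]) for a,b in zip(B,A)])
c=np.load("w4.npy",allow_pickle=True).item()
crop(c["pixels"],210,50,450,210,3.3,"w4z.png")
```

```text
[-0.0537 -0.0538 -0.0539] [-0.069   0.0004  0.0699]
[0.0394 0.0393 0.0393] [-0.0684  0.0007  0.0703]
yaw [np.float64(0.09657922904063466), np.float64(0.09244484465647587), np.float64(0.09394209852295214)]
```

View pics/w4z.png

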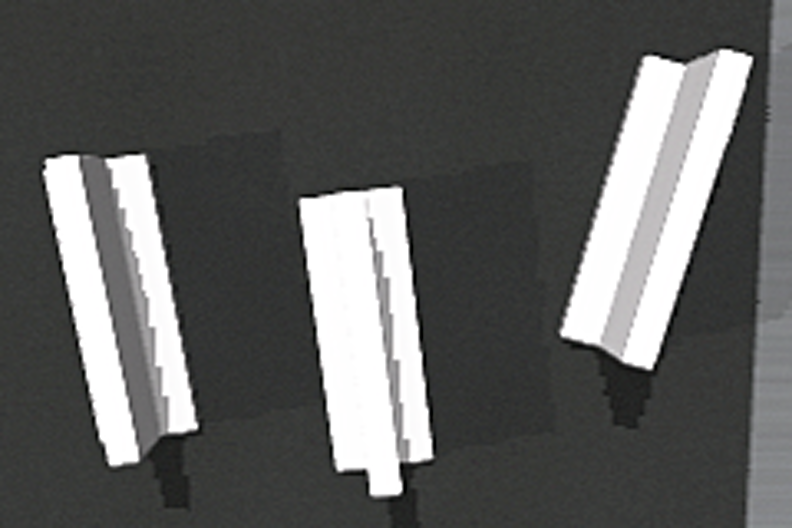

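Run:
```python
from h import *
c=np.load("w4.npy",allow_pickle=True).item()
g=lambda l:np.array([[(a+.5)/3.3+210-.5,(b+.5)/3.3+50-.5] for a,b in l])
b=lambda p:np.round((p+.5-np.array([210,50]))*3.3-.5).astype(int).tolist()
o=-np.array(c["R"]).T@np.array(c["t"]); print("cam",o,"nadir",b(proj(c,[o[0],o[1],0])))
webs={"L":[(62,156),(123,464)],"R":[(736,53),(638.5,365)]}
for n,w in webs.items():
    Q=ray(c,g(w),.052)[:,:2]; d=Q[1]-Q[0]; m=Q.mean(0); y=np.arctan2(d[1],d[0]); print(n,m,np.linalg.norm(d),y)
    R=np.array([[np.cos(y),-np.sin(y)],[np.sin(y),np.cos(y)]])
    for z,w2 in((.052,.005),(.008,.018)):
        for sx,sy in((-1,-1),(-1,1),(1,1),(1,-1)):
            X=np.r_[m+R@[sx*.05,sy*w2],z]; print(z,sx,sy,b(proj(c,X)))
```

```text
cam [ 0.49153551 -0.34764003  0.41996783] nadir [[367, 200]]
L [ 0.5276841  -0.43617123] 0.09996986548834666 0.14074350654609377
0.052 -1 -1 [[46, 158]]
0.052 -1 1 [[78, 154]]
0.052 1 1 [[138, 462]]
0.052 1 -1 [[108, 466]]
0.008 -1 -1 [[45, 168]]
0.008 -1 1 [[145, 153]]
0.008 1 1 [[195, 431]]
0.008 1 -1 [[100, 444]]
R [ 0.49556914 -0.24661814] 0.09910948392410508 -0.24569662372497206
0.052 -1 -1 [[721, 47]]
0.052 -1 1 [[752, 56]]
0.052 1 1 [[653, 370]]
0.052 1 -1 [[623, 363]]
0.008 -1 -1 [[646, 54]]
0.008 -1 1 [[746, 81]]
0.008 1 1 [[657, 361]]
0.008 1 -1 [[563, 337]]
```

```bash
cat >> h.py <<'E'
def pick(p,y):
    a=np.pi/2+y
    bot.set_gripper(.3,35)
    bot.goto([*p,.13],down(a)); bot.line_to([*p,.022],max_speed=.15); bot.hold(.4); st("at blank")
    bot.set_gripper(0,35); bot.hold(.2); st("grip")
    bot.line_to([*p,.16],max_speed=.2); st("up")
def place(slot,dx=-.0012,dy=.0003):
    y=(slot-1)*.07+dy; a=np.pi/2+YAW+.002
    bot.goto(F(dx,y,.13),down(a)); bot.line_to(F(dx,y,.056),max_speed=.15); bot.hold(.6); st("over"); print(np.round(F(dx,y,.056),4))
    f0=np.array(bot.current_contact_force())
    for z in (.046,.043,.040,.0375,.0355):
        bot.line_to(F(dx,y,z),max_speed=.05); bot.hold(.15); f=np.array(bot.current_contact_force())-f0
        print(z,np.round(bot.current_ee_pos(),4),np.round(f,1))
        if abs(f[2])>12 and z>.037: print("STUCK"); return False
    bot.hold(.2); bot.set_gripper(.3); bot.line_to(F(dx,y,.14),max_speed=.25); st("out"); return True
E
python3 - <<'E'
from h import *
c=np.load("w4.npy",allow_pickle=True).item()
g=lambda l:np.array([[(a+.5)/3.3+210-.5,(b+.5)/3.3+50-.5] for a,b in l])
Q=ray(c,g([(352.5,193),(386,495)]),.052)[:,:2]; d=Q[1]-Q[0]; print("C",Q.mean(0),np.linalg.norm(d),np.arctan2(d[1],d[0]))
pick([.4956,-.2466],-.246)
print(place(0))
c=bot.read_camera("wrist"); cv2.imwrite("pics/w5.png",c["pixels"])
E
```

```text
C [ 0.53851074 -0.3466676 ] 0.09912516682937826 0.11250969848864911
at blank t34.5 p [ 0.4958 -0.2467  0.0224] F [-0.4  0.1 -0.3] M [ 0.01 -0.01  0.01] op 0.299
grip t35.1 p [ 0.4956 -0.2467  0.022 ] F [-0.8 -1.4  0.4] M [-0.16  0.05 -0.05] op 0.104
up t36.0 p [ 0.4947 -0.2458  0.1583] F [-1.   0.4 -3.6] M [ 0.03 -0.01  0.02] op 0.107
over t38.1 p [ 0.493  -0.0395  0.0561] F [ 0.2  0.  -2.2] M [ 0.04 -0.01  0.03] op 0.106
[ 0.4929 -0.0395  0.056 ]
0.046 [ 0.493  -0.0396  0.046 ] [ 0.1 -0.9  0.4]
0.043 [ 0.493  -0.0395  0.043 ] [ 1.2 -0.4 -0. ]
0.04 [ 0.4929 -0.0395  0.04  ] [-0.1 -0.4  0.4]
0.0375 [ 0.493  -0.0396  0.0375] [-0.2  0.6  1. ]
0.0355 [ 0.4929 -0.0395  0.0355] [-0.6  0.1 -0.8]
out t41.4 p [ 0.4924 -0.0394  0.1391] F [ 0.  -0.6 -0.3] M [ 0.06  0.03 -0.01] op 0.303
True
```

View pics/w5.png

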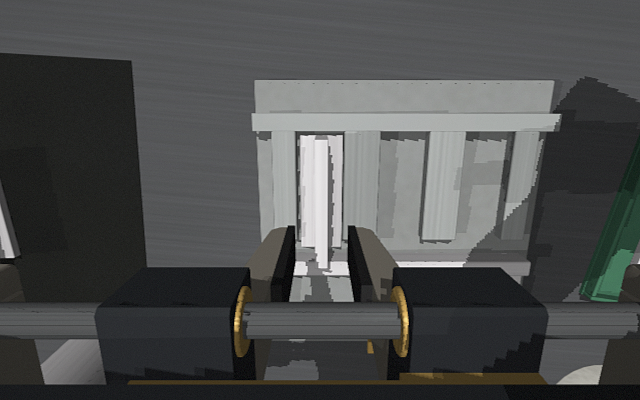

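The first raw bar stands in the right-hand slot at (320,190). I'll look at the mat again before the next pick.

Run:
```python
from h import *
bot.goto([0.56,-0.35,0.25],down(np.pi/2)); bot.hold(.1)
c=bot.read_camera("wrist"); np.save("w6.npy",c,allow_pickle=True)
a=np.load("w4.npy",allow_pickle=True).item()
cv2.imwrite("pics/w6.png",np.vstack([a["pixels"][60:210,200:460],c["pixels"][60:210,200:460]]))
```

```text
(no output)
```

View pics/w6.png

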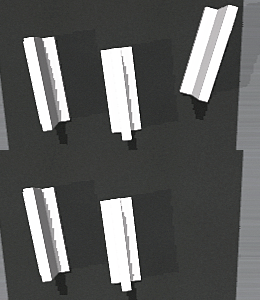

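The other two bars haven't moved: the upper and lower halves match at (45,85) and (120,90). I'll pick the middle one.

Run:
```python
from h import *
pick([.5385,-.3467],.1125)
print(place(1))
bot.goto([0.56,-0.35,0.25],down(np.pi/2)); bot.hold(.1)
c=bot.read_camera("wrist"); cv2.imwrite("pics/w7.png",c["pixels"])
```

```text
at blank t44.9 p [ 0.5386 -0.3468  0.0223] F [-0.3 -0.1  0.3] M [0.06 0.01 0.02] op 0.301
grip t45.5 p [ 0.5385 -0.3469  0.022 ] F [ 0.  -1.6 -0.2] M [-0.17  0.01  0.04] op 0.105
up t46.3 p [ 0.5376 -0.3458  0.1581] F [-0.5  0.1 -2.4] M [ 0.01  0.02 -0.  ] op 0.105
over t49.0 p [0.4867 0.0302 0.0561] F [-0.7 -0.7 -2.8] M [0.09 0.01 0.01] op 0.107
[0.4867 0.0302 0.056 ]
0.046 [0.4868 0.0302 0.046 ] [1.  1.2 0.2]
0.043 [0.4867 0.0302 0.0431] [-0.1  0.9  0.4]
0.04 [0.4867 0.0302 0.04  ] [ 1.6  1.4 -0.8]
0.0375 [0.4867 0.0302 0.0375] [0.8 0.7 0. ]
0.0355 [0.4867 0.0302 0.0355] [1.  1.4 0.9]
out t52.3 p [0.4862 0.0303 0.1391] F [-0.3  0.7 -0.9] M [ 0.04 -0.01  0.06] op 0.299
True
```

View pics/w7.png

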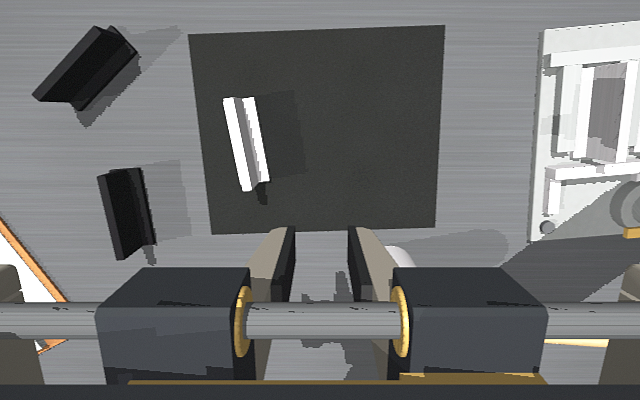

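The last raw bar hasn't moved, at (246,143). I'll pick it.

Run:
```python
from h import *
pick([.5277,-.4362],.1407)
print(place(2))
bot.goto(F(.10,0,.25),down(np.pi/2+YAW)); bot.hold(.1)
c=bot.read_camera("wrist"); cv2.imwrite("pics/w8.png",c["pixels"]); np.save("w8.npy",c,allow_pickle=True)
c=bot.read_camera("scene"); crop(c["pixels"],240,70,460,235,3.6,"s2.png")
```

```text
at blank t56.1 p [ 0.5278 -0.4364  0.0224] F [-0.2 -0.3 -0.3] M [ 0.03  0.01 -0.03] op 0.300
grip t56.7 p [ 0.5277 -0.4364  0.022 ] F [ 0.5 -0.4 -1.9] M [-0.16 -0.05 -0.06] op 0.105
up t57.5 p [ 0.5269 -0.4352  0.158 ] F [-0.5 -0.  -2.9] M [ 0.04  0.06 -0.02] op 0.108
over t60.7 p [0.4804 0.0999 0.0561] F [-0.   0.2 -2.5] M [ 0.01 -0.01  0.01] op 0.106
[0.4804 0.0999 0.056 ]
0.046 [0.4805 0.0999 0.046 ] [-0.9  0.2  0.3]
0.043 [0.4805 0.0999 0.043 ] [ 0.3 -0.3  0.7]
0.04 [0.4804 0.0999 0.04  ] [-0.3  0.5  0.6]
0.0375 [0.4804 0.0999 0.0375] [-0.2 -0.5  1.1]
0.0355 [0.4804 0.0999 0.0355] [-1.4 -0.4 -0.2]
out t64.0 p [0.4799 0.0999 0.1391] F [-0.5 -0.4  0.2] M [-0.01 -0.04  0.01] op 0.297
True
```

View pics/w8.png

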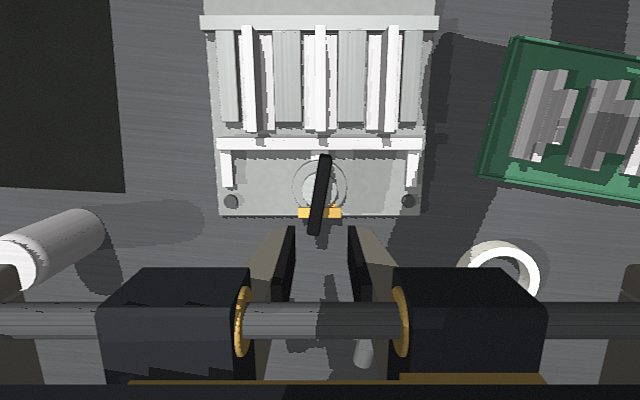

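View pics/s2.png

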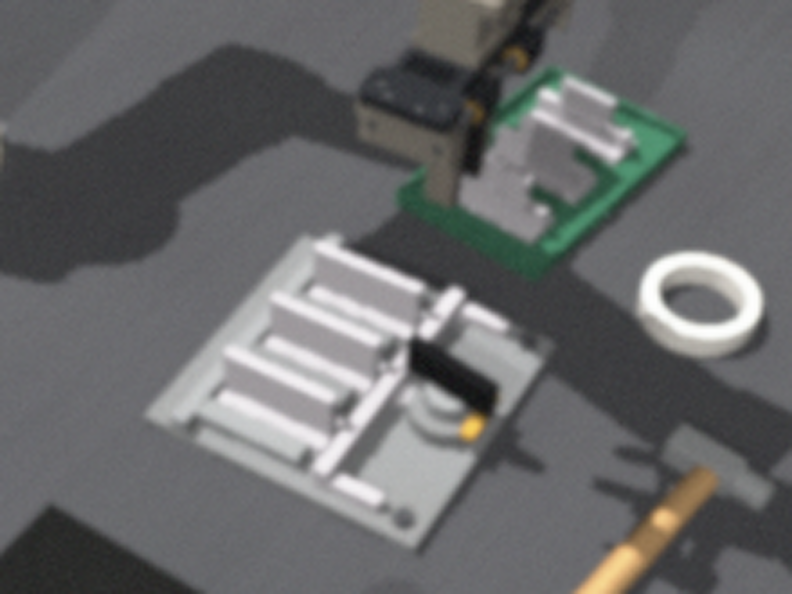

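All three raw bars stand in the slots with the three finished bars in the tray, and the knob is still open. Next I'll lock it.

Run:
```python
from h import *
a=YAW
bot.hold(.3)
bot.set_gripper(.5,40)
bot.goto(F(.115,0,.16),down(a+1.4)); bot.line_to(F(.115,0,.054),max_speed=.2); bot.hold(.3); st("down")
bot.set_gripper(0,45); st("grip")
for k in (1.05,.7,.35,0.0,-.03):
    bot.line_to(F(.115,0,.054),down(a+k),max_speed=.15); st(k)
bot.hold(.2); bot.set_gripper(.5); bot.hold(.2); st("rel")
bot.line_to(F(.115,0,.18),max_speed=.2); st("up")
bot.goto([.42,.022,.27],down(YAW))
bot.goto([.42,.022,.25],down(-np.pi/2+YAW)); bot.hold(.2)
c=bot.read_camera("wrist"); cv2.imwrite("pics/w9.png",c["pixels"])
```

```text
down t67.1 p [0.6033 0.0402 0.0552] F [-0.9  0.6 -0.5] M [ 0.04 -0.03  0.  ] op 0.499
grip t67.7 p [0.6023 0.0396 0.0539] F [-0.9 -3.1  0.4] M [-0.63  0.11  0.07] op 0.146
1.05 t68.2 p [0.6023 0.0397 0.054 ] F [-1.2 -5.4 -0.2] M [-0.86  0.2   0.17] op 0.146
0.7 t68.7 p [0.6023 0.0397 0.0539] F [-0.6 -5.7  1. ] M [-0.91  0.16  0.04] op 0.151
0.35 t69.2 p [0.6025 0.0398 0.054 ] F [-0.2 -4.5  0.5] M [-0.96  0.16 -0.23] op 0.147
0.0 t69.7 p [0.6026 0.0398 0.0539] F [-0.2 -4.6 -1. ] M [-0.96 -0.   -0.23] op 0.149
-0.03 t70.0 p [0.6026 0.0398 0.0539] F [ 0.8 -5.8 -1. ] M [-0.98  0.07  0.63] op 0.150
rel t71.0 p [0.6024 0.0403 0.054 ] F [-0.1  0.5  0.1] M [-0.05  0.03  0.01] op 0.501
up t71.8 p [0.6016 0.0404 0.1785] F [-0.1  0.1  0.1] M [-0.07  0.05  0.01] op 0.497
```

View pics/w9.png

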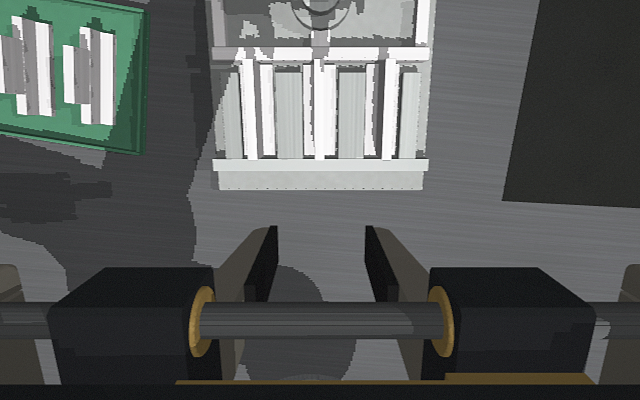

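The bars are seated between stop and clamp bar, and the clamp bar is back at v≈47 as in the first view. I'll move the arm clear for a last check from above.

Run:
```python
from h import *
bot.goto([.34,-.05,.32],down(-np.pi/2+YAW)); bot.hold(.3); st()
c=bot.read_camera("top"); crop(c["pixels"],95,90,415,265,2.5,"t9.png")
a=cv2.imread("pics/top0.png"); crop(a,95,90,415,265,2.5,"t0.png")
c=bot.read_camera("scene"); crop(c["pixels"],240,70,460,235,3.6,"s9.png")
```

```text
t75.2 p [ 0.3401 -0.0493  0.3191] F [ 0.2 -0.4 -0.6] M [-0.03  0.13 -0.05] op 0.505
```

View pics/t9.png

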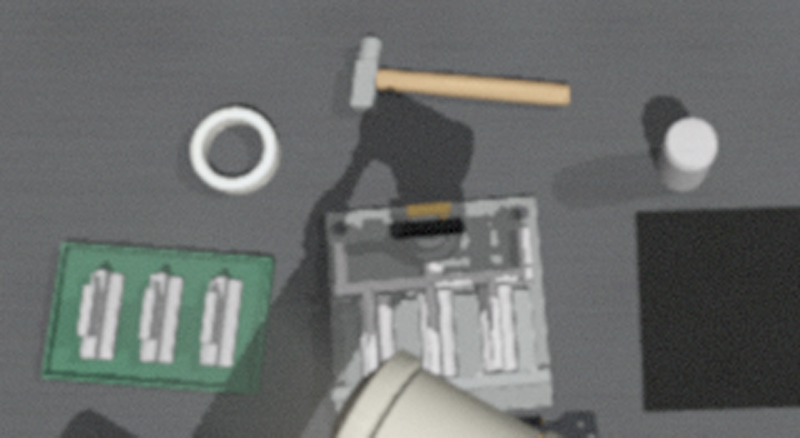

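View pics/s9.png

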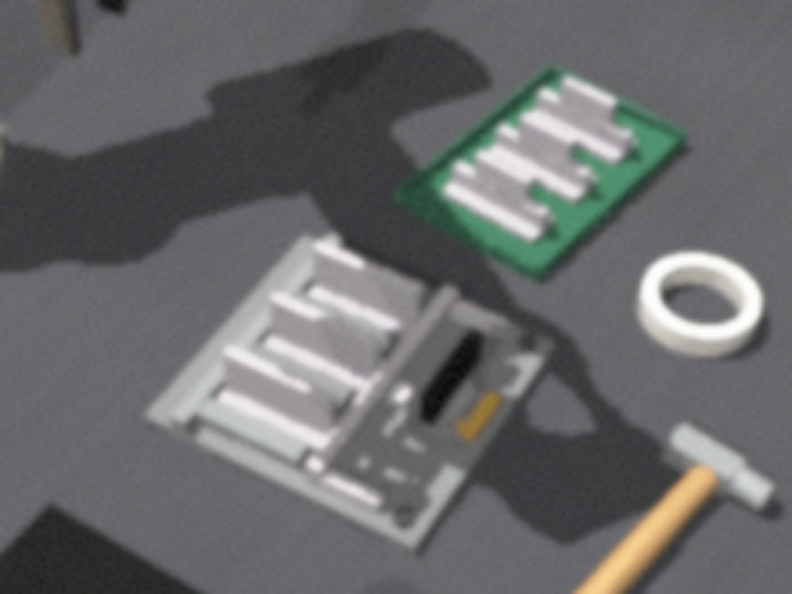

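The knob handle lies across the slots again (top crop (428,229)). All six bars are upright in place, and the tape, hammer and can are where they started. I'm handing in.

Run:
```python
from h import *
print(bot.job_done(), bot.current_clock())
```

```text
the job is handed in; nothing more can be done
the job is handed in; nothing more can be done
```

The fixture is changed over and the job is handed in, at about 75 s of the 210 s limit.

- **Sequence:** I turned the knob open with the finished bars still in the fixture. I stood all three finished bars in the tray and put the three raw bars in slots 0, 1 and 2. Then I turned the knob back to locked.
- **Knocked bar:** One raw bar had shifted during the run, so I measured its position again before picking it up.
- **Final pictures:** The knob handle lies across the slots and the clamp bar is back where it started. All six bars stand upright in their places. By eye, the tape, hammer and can have not moved.
- **Forces:** During the placements and knob turns, the contact forces I read stayed under about 10 N.
- **Limits of the checks:** The knob angle and final bar poses were judged from the pictures, not measured. The arm partly hid the near end of the slots in the last top view, but the scene and wrist views showed them clearly. My two measurements of the fixture position, from the top and wrist cameras, differed by about 2 mm. I used the wrist one, and the bars went into the slots without resistance.

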